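# Photograph a turned bushing with the two-stage camera key

## Robot

A 6-joint arm with a two-finger parallel gripper is mounted at the origin on the work surface. World frame = base frame: x ahead of the robot, y to its left, z up, the work surface at z = 0. Lengths are in m, angles in rad, forces in N, time in s.
With the tool pointing down it reaches from about 0.35 to 0.85 m from the base axis. Payload 8.1 kg.
Tool frame: the origin (TCP) lies at the very end of the fingers, on their centre line; the grasp point (between the pads) lies 19 mm behind it (robot.pinch_z is the distance from the TCP to the grasp point, in m); y points along the fingers, x is the direction in which the jaws open and shut, and the axes are right-handed (so a half turn about y gives the same grasp; the last joint's range is limited). The gripper opens to 93 mm and grips with 3 to 60 N. Pads are 15 mm wide; open, the fingers measure 128 mm over their backs; the gripper's body (75 mm by 188 mm) begins 65 mm behind the grasp point.
Start: joints at [1.067, 0.13, 1.488, -0, 1.523, -0.085], TCP at [0.244, 0.548, 0.219] pointing down, gripper open.
Joint ranges: [-2.96, 2.96], [-0.89, 2.26], [0.02, 2.5], [-1.34, 4.48], [0, 2.73], [-2.66, 2.66]. Speed limits (rad/s): [2.39, 2.39, 2.79, 3.14, 3.14, 3.14].

## Interface

Orientations are given as a rotation vector (axis times angle).
In Python, from plant import robot gives the robot as it stands.
- The arm moves only by the shell command python3 -m inch 'ROWS' [FORCE]. ROWS is JSON, a list of rows, each a list of 5 numbers: the closure, from -1 (fully open) to 1 (shut), then the shift along the world's x, y, z in m, then the turn about the world's z in rad. A call has 1 to 8 rows; each row is the pose to reach, as a shift and turn from the pose measured when the call began; what a row does not reach only later rows make up. A row lasts 1/8 s, in which the tool goes at most 62.5 mm and 10.7 degrees, less where a joint would pass 70% of its speed; a pose out of reach is approached as far as the arm can. A call with a gripper value outside its range is refused whole. The fingers move at their own pace and stop on an object; FORCE is the grip in N (left out, the last holds). Time passes only in rows, so rows that repeat a pose let the fingers close. It gives the time, the measured TCP pose, the force and the opening at its end, in the units of the state.
- robot.read_state(): the state, without advancing time (a new reading comes with each control period).
- robot.read_camera(name): name is "scene" or "side" or "wrist"; returns a dict with "color" (400x640x3 uint8, red, green, blue), "mtx" (3x3 intrinsics, pixels), "R" (3x3) and "t" (3): a world point X has camera coordinates R X + t; the wrist camera has in their place "hand_eye" (4x4, takes a point from camera to tool coordinates, whose origin is the TCP and whose axes are the tool frame's). Camera axes: x right, y down, z forward; pixel columns grow to the right and rows downward; lengths in m; the calibration is good to about 2 mm. A picture is of the moment at which its call begins: read the wrist's pose just before it. There is no depth.
- robot.close_job(): hands the job in, once; it reports no verdict.
The state is a dict: "t": time; "q": joint angles; "dq": joint speeds; "joint_torque": joint torques, N m; "tool_pos": TCP position; "orientation": TCP orientation; "force": force on the tool from outside, world axes, zero at the start; "wrist_torque": the same for the moment, N m; "opening": finger opening in m.
Only numpy, scipy, OpenCV 4.12 (cv2) and the standard library are available. Lean on these libraries where they do the work, as an engineer would, in place of code of your own. Each camera call takes 0.05 s, during which the arm holds its last target. There are 200 camera calls.

## Task

Take a picture with the bench's inspection camera: press the blue key down to its first click and hold it half-pressed there for a good second so the camera can focus, then press it fully home to release the shutter, and let it spring back up. Do not press the yellow key, which fires the part marker.

Things in the scene. Friction and masses are not known exactly. Their poses are not given: they have to be found in the camera images.
- blue_top (a point): Centre of the flat top of the blue camera key (sinks with it): a round cap 46 mm across, 14 mm proud of a black collar 56 mm across, on a grey box 120 x 120 x 50 mm fixed to the bench. At rest it is 82 mm above the bench. Pressed straight down, e.g. with shut fingers. A like box with a yellow key stands to its left or right, 200 mm or more away between centres.
- blue_half (a joint): First stage of the blue key, in m: how far the cap has sunk towards its collar. 0 up, 0.010 at the first click, where the cap meets a stop 4 mm above the collar. Soft spring: 1.5 N to start, 4 N at the click. There the resistance jumps from 4 to 10 N: between these forces the key gives no further.
- blue_full (a joint): Second stage of the blue key, in m: how far the black collar has sunk together with the cap. 0 up, 0.010 fully home (the cap's top has then sunk 20 mm in all). It starts to move at 10 N, after the first click, and takes 14 N to reach the end. Both stages spring back when let go.
- yellow_half (a joint): First stage of the yellow part-marker key, in m: 0 up, 0.010 down. Soft spring as for the blue key. It must stay up.

How it is judged:
By the outcome, as a careful person would: the job done as asked, in the order asked, and still so for the second after the job is handed in, with the robot touching nothing.
It also fails if it takes over 32 s, if anything falls off the work surface, if the arm or the gripper's body presses on something with over 40 N, if the wrist force passes 120 N, or if a joint passes its speed limit or range.

## Working session

There is one attempt and no reset: what is moved stays moved. The work goes in short steps, Python scripts to look and compute and a shell command to move; the robot and the scene stay as the last step left them, time stands still between calls to the robot, and variables do not carry over. Pictures are saved under pics/ and viewed, about 8 in all and at most 12, crops included, and the job is handed in when it is done.

```bash
mkdir -p pics; cat > h.py <<'E'
import numpy as np, cv2
from plant import robot
def blobs(img,lo,hi):
    hsv=cv2.cvtColor(img,cv2.COLOR_RGB2HSV)
    m=cv2.inRange(hsv,np.array(lo),np.array(hi))
    n,l,s,c=cv2.connectedComponentsWithStats(m)
    return m,[(s[i].tolist(),c[i].round(1).tolist()) for i in range(1,n) if s[i,4]>40]
def ray(c,uv,z):
    d=c["R"].T@np.linalg.solve(c["mtx"],[uv[0],uv[1],1]); o=-c["R"].T@c["t"]
    return o+d*(z-o[2])/d[2]
BLUE=((100,120,50),(130,255,255)); YEL=((20,120,80),(35,255,255))
E
python3 - <<'E'
from h import *
ims=[]
for n in("scene","side"):
    c=robot.read_camera(n); ims.append(c["color"])
    for k,r in(("b",BLUE),("y",YEL)):
        for s,p in blobs(c["color"],*r)[1]: print(n,k,s,p,ray(c,p,0.08).round(4))
cv2.imwrite("pics/a.png",cv2.cvtColor(cv2.resize(np.vstack(ims),(640,800))[:, :],cv2.COLOR_RGB2BGR)[::1]) 
cv2.imwrite("pics/b.png",cv2.cvtColor(cv2.resize(np.hstack(ims),(800,250)),cv2.COLOR_RGB2BGR))
s=robot.read_state(); print(s)
E
```

```text
scene b [24, 0, 13, 11, 42] [29.4, 4.3] [-0.4683 -1.3601  0.08  ]
scene b [29, 0, 46, 67, 771] [50.8, 35.3] [-0.1659 -1.0513  0.08  ]
scene b [115, 0, 13, 20, 90] [121.0, 8.6] [-0.4661 -0.9698  0.08  ]
scene b [160, 3, 19, 25, 128] [167.8, 14.1] [-0.4286 -0.7633  0.08  ]
scene b [74, 6, 29, 25, 152] [88.8, 18.3] [-0.3446 -1.0262  0.08  ]
scene b [115, 15, 30, 54, 329] [132.4, 41.3] [-0.1543 -0.7522  0.08  ]
scene b [174, 14, 13, 15, 57] [180.6, 21.1] [-0.3617 -0.6832  0.08  ]
scene b [80, 21, 13, 11, 55] [86.2, 26.1] [-0.2663 -0.9864  0.08  ]
scene b [77, 24, 43, 51, 470] [99.8, 46.5] [-0.0973 -0.8314  0.08  ]
scene b [169, 31, 29, 25, 240] [181.8, 45.9] [-0.1399 -0.578   0.08  ]
scene b [577, 61, 63, 79, 2768] [604.9, 91.2] [-0.006   0.6038  0.08  ]
scene b [52, 65, 18, 13, 66] [60.0, 71.1] [ 0.0929 -0.838   0.08  ]
scene b [97, 68, 29, 23, 135] [110.5, 81.4] [ 0.1335 -0.6583  0.08  ]
scene b [55, 77, 34, 32, 226] [69.4, 95.2] [ 0.2266 -0.7184  0.08  ]
scene b [0, 91, 32, 27, 480] [11.1, 100.8] [ 0.2787 -0.8465  0.08  ]
scene b [374, 221, 28, 23, 515] [387.5, 231.8] [0.6046 0.1255 0
[... 226 characters left out ...]
 244, 24, 23, 455] [314.7, 255.2] [ 0.4837 -0.1117  0.08  ]
{'t': 0.1, 'q': array([ 1.06658145e+00,  1.31104853e-01,  1.48919162e+00,  1.26171617e-05,
        1.52302444e+00, -8.54145680e-02]), 'dq': array([-0.00120147, -0.00250948, -0.00292593,  0.00080339,  0.00106027,
       -0.00092554]), 'joint_torque': array([ 9.20673920e-04, -5.61341822e+01, -4.93096232e+01,  7.70387566e-02,
        2.90335331e-02, -8.67855965e-05]), 'tool_pos': array([0.24372265, 0.54768384, 0.21766923]), 'orientation': array([-1.37952616, -0.89426448,  0.89678062]), 'force': array([ 0.48026228, -1.09633006,  0.70205179]), 'wrist_torque': array([ 0.02335208, -0.00803863,  0.04108017]), 'opening': 0.09305557062358388}
```

View pics/b.png

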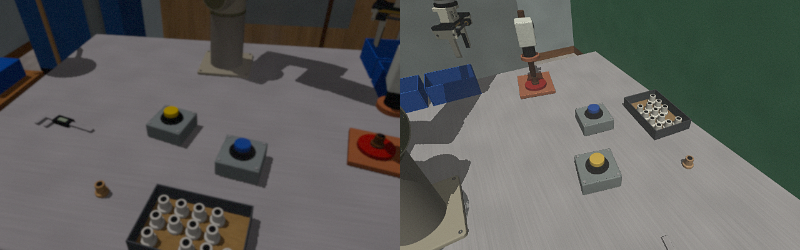

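```bash
python3 - <<'E'
from h import *
from scipy.spatial.transform import Rotation as Ro
s=robot.read_state(); print(Ro.from_rotvec(s["orientation"]).as_matrix().round(2))
ims=[]
for n,uv in(("scene",(600,235)),("side",(218,125))):
    c=robot.read_camera(n); ims.append(c["color"])
    print(n,"cam",(-c["R"].T@c["t"]).round(2),"red",ray(c,uv,0.02).round(3))
    p=c["R"]@s["tool_pos"]+c["t"]; p=c["mtx"]@p; print("tcp px",p[:2]/p[2])
cv2.imwrite("pics/c.png",cv2.cvtColor(np.vstack([ims[0][:300,320:],ims[1][:300,:320]]),cv2.COLOR_RGB2BGR))
E
```

```text
[[ 0.41 -0.   -0.91]
 [ 0.91 -0.    0.41]
 [-0.   -1.    0.  ]]
scene cam [1.21 0.15 0.62] red [0.479 0.5   0.02 ]
tcp px [629.8323805   79.76500707]
side cam [ 0.26 -0.53  0.61] red [0.51 0.56 0.02]
tcp px [102.59715856  83.22279638]
```

View pics/c.png

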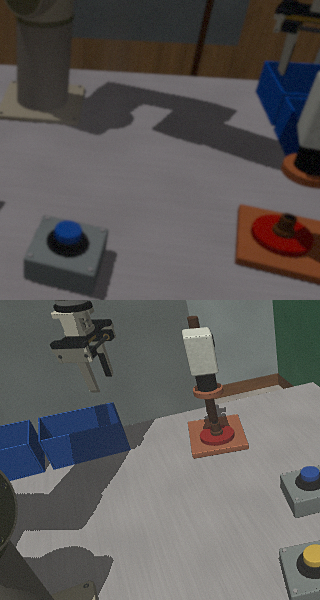

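```bash
python3 -m inch '[[1,0.02,-0.06,0.02],[1,0.04,-0.11,0.04],[1,0.06,-0.16,0.05],[1,0.08,-0.21,0.05],[1,0.10,-0.26,0.05],[1,0.13,-0.31,0.05],[1,0.16,-0.34,0.05],[1,0.20,-0.37,0.05]]' 2>&1 | tail -3; python3 -m inch '[[1,0.04,-0.02,0,0]]'
```

```text
validation failed for argument at $[0]...
t: 0.32
tool_pos: [0.2821, 0.5287, 0.2177]
orientation: [-1.377, -0.897, 0.9]
force: [0.9, -0.1, 0.1]
opening: 0.0867
```

```bash
python3 -m inch '[[1,0,-0.06,0.02,0],[1,0,-0.11,0.04,0],[1,0.02,-0.16,0.05,0],[1,0.05,-0.21,0.05,0],[1,0.09,-0.26,0.05,0],[1,0.13,-0.30,0.05,0],[1,0.17,-0.33,0.05,0],[1,0.21,-0.36,0.05,0]]' 30
```

```text
t: 1.32
tool_pos: [0.4932, 0.1672, 0.2678]
orientation: [-1.377, -0.897, 0.899]
force: [-0.5, 0.8, 0.0]
opening: 0.0072
```

```bash
python3 -m inch '[[1,0.04,-0.02,-0.02,0],[1,0.07,-0.04,-0.04,0],[1,0.07,-0.04,-0.04,0],[1,0.07,-0.04,-0.04,0]]'; cat > w.py <<'E'
from h import *
import sys
from scipy.spatial.transform import Rotation as Ro
s=robot.read_state(); c=robot.read_camera("wrist"); X=c["hand_eye"]
R=Ro.from_rotvec(s["orientation"]).as_matrix()
Rw=R@X[:3,:3]; o=R@X[:3,3]+s["tool_pos"]
cc=dict(R=Rw.T,t=-Rw.T@o,mtx=c["mtx"])
print("t",s["t"],"tcp",s["tool_pos"].round(4),"cam",o.round(3),"F",s["force"].round(2))
m,b=blobs(c["color"],*BLUE)
for q,p in b:
    if q[4]>300: print("wrist",q,p,ray(cc,p,0.08).round(4))
for n in("scene","side"):
    c2=robot.read_camera(n)
    for k,r in(("b",BLUE),("y",YEL)):
        for q,p in blobs(c2["color"],*r)[1]:
            if 250<p[0]<420 and q[1]>150: print(n,k,q,p,ray(c2,p,0.08).round(4))
    if n=="scene": a=c2["color"][100:300,200:520]
    else: b2=c2["color"][100:300,200:520]
cv2.imwrite(sys.argv[1],cv2.cvtColor(np.vstack([c["color"],np.hstack([a,b2])]),cv2.COLOR_RGB2BGR))
E
python3 w.py pics/d.png
```

```text
t: 1.82
tool_pos: [0.5629, 0.1274, 0.2278]
orientation: [-1.377, -0.896, 0.899]
force: [0.1, -0.5, -0.1]
opening: 0.0004
t 1.825 tcp [0.5629 0.1274 0.2278] cam [0.491 0.16  0.393] F [ 0.07 -0.49 -0.13]
wrist [305, 189, 47, 45, 1664] [328.4, 210.9] [0.5976 0.1259 0.08  ]
scene b [374, 221, 28, 23, 526] [387.6, 232.0] [0.605  0.1257 0.08  ]
scene y [262, 170, 24, 18, 332] [272.9, 177.9] [ 0.4885 -0.105   0.08  ]
side b [301, 166, 18, 16, 226] [309.7, 173.4] [0.5969 0.1168 0.08  ]
side y [303, 244, 24, 23, 456] [314.8, 255.3] [ 0.4837 -0.112   0.08  ]
```

View pics/d.png

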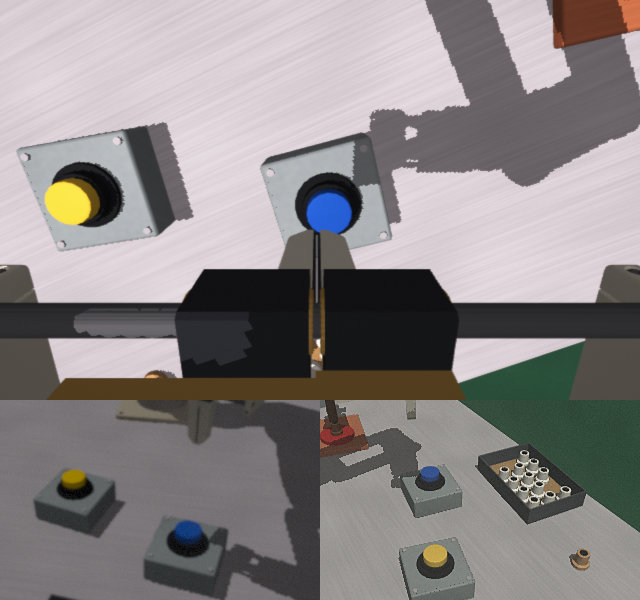

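```bash
python3 -m inch '[[1,0.037,-0.005,-0.04,0],[1,0.037,-0.005,-0.09,0],[1,0.037,-0.005,-0.128,0],[1,0.037,-0.005,-0.128,0],[1,0.037,-0.005,-0.128,0]]'; python3 w.py pics/e.png
```

```text
t: 2.6
tool_pos: [0.6011, 0.1237, 0.1034]
orientation: [-1.379, -0.902, 0.897]
force: [0.2, 0.6, 0.6]
opening: 0.0006
t 2.6 tcp [0.6011 0.1237 0.1034] cam [0.529 0.156 0.268] F [0.23 0.58 0.62]
wrist [279, 186, 75, 74, 3032] [316.6, 213.4] [0.5923 0.1287 0.08  ]
scene b [375, 222, 27, 22, 486] [388.1, 232.6] [0.6064 0.1267 0.08  ]
scene y [262, 170, 24, 18, 344] [273.0, 178.3] [ 0.4897 -0.1045  0.08  ]
side y [303, 244, 24, 23, 453] [314.8, 255.2] [ 0.4838 -0.1118  0.08  ]
```

View pics/e.png

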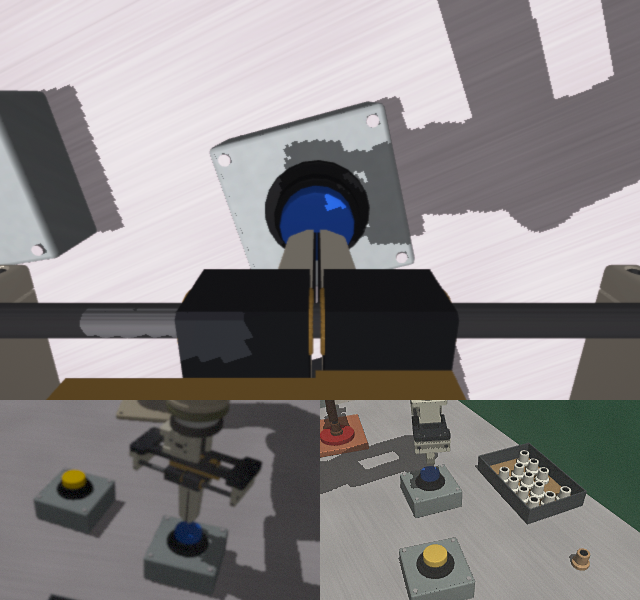

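Fingers are centred over the blue cap (wrist: cap columns 279–354, fingers at ~317; cap centre ≈ (0.598, 0.125)). Descending.

```bash
python3 -m inch '[[1,0,0,-0.015,0],[1,0,0,-0.022,0],[1,0,0,-0.026,0],[1,0,0,-0.026,0]]'
```

```text
t: 3.25
tool_pos: [0.6016, 0.1234, 0.0777]
orientation: [-1.379, -0.902, 0.896]
force: [-0.5, -0.8, 2.0]
opening: 0.0005
```

```bash
python3 -m inch '[[1,0,0,-0.003,0],[1,0,0,-0.0055,0],[1,0,0,-0.0055,0]]'; python3 -c "
from plant import robot
print(robot.read_state()['force'],robot.read_state()['tool_pos'])"
```

```text
t: 3.62
tool_pos: [0.6018, 0.1234, 0.0724]
orientation: [-1.379, -0.903, 0.896]
force: [-1.3, 0.2, 3.6]
opening: 0.0004
[-1.30525354  0.19248884  3.58374194] [0.60178361 0.12344454 0.07243364]
```

```bash
python3 -m inch '[[1,0,0,-0.001,0],[1,0,0,-0.001,0]]'
```

```text
t: 3.88
tool_pos: [0.6019, 0.1234, 0.0722]
orientation: [-1.38, -0.903, 0.896]
force: [-4.5, 0.3, 8.6]
opening: 0.0006
```

```bash
python3 -m inch '[[1,0,0,-0.0004,0],[1,0,0,-0.0004,0],[1,0,0,-0.0004,0]]'; python3 -c "
from plant import robot
s=robot.read_state();print(s['force'],s['tool_pos'])"
```

```text
t: 4.25
tool_pos: [0.6019, 0.1235, 0.0723]
orientation: [-1.38, -0.903, 0.896]
force: [-2.6, -0.5, 6.4]
opening: 0.0005
[-2.63192797 -0.49659195  6.37340248] [0.60186926 0.12345256 0.07226666]
```

```bash
python3 -m inch '[[1,0,0,-0.0004,0],[1,0,0,-0.0004,0],[1,0,0,-0.0004,0],[1,0,0,-0.0004,0],[1,0,0,-0.0004,0],[1,0,0,-0.0004,0],[1,0,0,-0.0004,0],[1,0,0,-0.0004,0]]'; python3 -m inch '[[1,0,0,-0.0004,0],[1,0,0,-0.0004,0],[1,0,0,-0.0004,0],[1,0,0,-0.0004,0]]'
```

```text
t: 5.25
tool_pos: [0.6019, 0.1235, 0.0723]
orientation: [-1.38, -0.903, 0.896]
force: [-1.9, -0.4, 6.7]
opening: 0.0005
t: 5.75
tool_pos: [0.6018, 0.1234, 0.0723]
orientation: [-1.38, -0.903, 0.896]
force: [-2.8, -0.9, 6.4]
opening: 0.0002
```

Held at the click for about 2 s (6–7 N). Now fully home.

```bash
python3 -m inch '[[1,0,0,-0.005,0],[1,0,0,-0.010,0],[1,0,0,-0.012,0],[1,0,0,-0.012,0]]'; python3 -c "
from h import *
c=robot.read_camera('scene');cv2.imwrite('pics/f.png',cv2.cvtColor(cv2.resize(c['color'][180:300,300:480],None,fx=3,fy=3),cv2.COLOR_RGB2BGR))"
```

```text
t: 6.25
tool_pos: [0.6021, 0.1235, 0.0621]
orientation: [-1.38, -0.903, 0.896]
force: [-7.7, -0.1, 17.2]
opening: 0.0003
```

View pics/f.png

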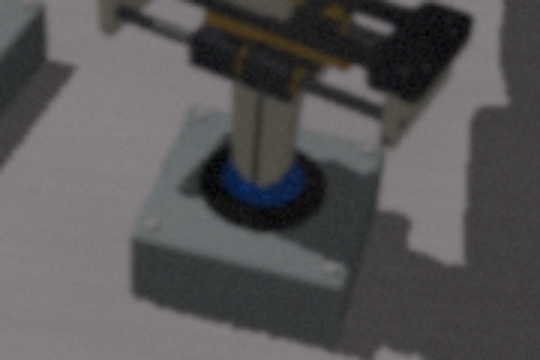

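Home: 17 N, above the 14 N needed, and sunk 10 mm past the click. The picture shows the cap low on its collar. Now releasing.

```bash
python3 -m inch '[[1,0,0,0,0],[1,0,0,0.01,0],[1,0,0,0.03,0],[1,0,0,0.07,0],[1,0,0,0.12,0],[1,0,0,0.15,0],[1,0,0,0.15,0],[1,0,0,0.15,0]]'; python3 w.py pics/g.png
```

```text
t: 7.3
tool_pos: [0.6015, 0.1234, 0.2109]
orientation: [-1.379, -0.902, 0.897]
force: [0.0, 0.3, 0.1]
opening: 0.0007
t 7.3 tcp [0.6015 0.1234 0.2109] cam [0.529 0.156 0.376] F [0.05 0.33 0.05]
wrist [291, 155, 51, 51, 2019] [316.1, 179.8] [0.599  0.1254 0.08  ]
scene b [374, 221, 28, 23, 523] [387.5, 232.0] [0.6051 0.1256 0.08  ]
scene y [262, 170, 24, 18, 337] [273.0, 178.0] [ 0.4887 -0.1048  0.08  ]
side b [300, 167, 19, 15, 218] [309.6, 173.8] [0.5959 0.1156 0.08  ]
side y [303, 244, 24, 23, 455] [314.8, 255.3] [ 0.4837 -0.112   0.08  ]
```

View pics/g.png

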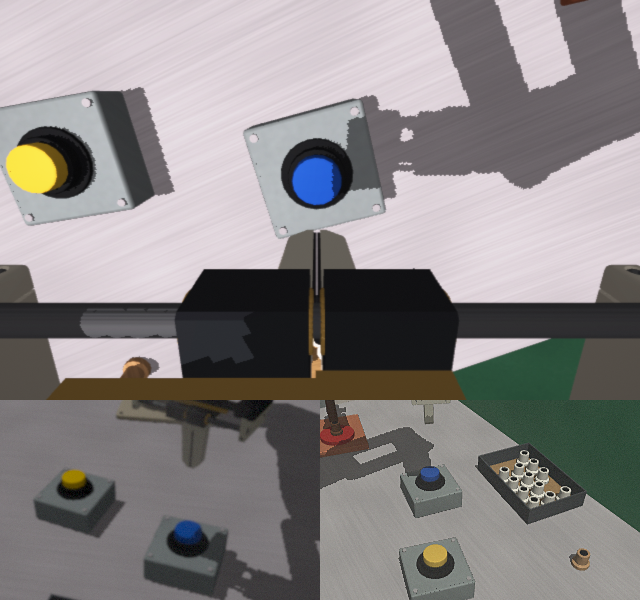

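The blue key is back up: its blob sits at the same pixels as before the press, (387.5, 232.0) in scene and (309.6, 173.8) in side. The yellow key is unchanged, and the arm is clear.

```bash
python3 -c "
from plant import robot
print(robot.close_job())"
```

```text
the job is handed in; nothing more can be done
None
```

The picture sequence is done and the job is handed in, after about 7.5 s of the 32 s allowed.

- **Half-press:** I pressed the blue key with shut fingers to its first click, TCP at z ≈ 0.072 m. I held it there for about 2 s at 6–9 N, inside the 4–10 N band where the key gives no further.
- **Full press:** I then pressed it home, to z ≈ 0.062 m at 17 N, which is 10 mm past the click and above the 14 N needed.
- **Release:** I lifted the arm to z ≈ 0.21 m. The last pictures put the blue cap back at its starting position to within half a pixel. The yellow key had not moved and was never touched, and the wrist force read about 0 N.

**Small disagreements:** the cameras differed by up to about 10 mm on where the blue key's centre was, so I pressed at the middle of their estimates. A sideways force of up to about 8 N appeared while pressing, with no visible effect. The first move command was refused for a missing number in its rows, and the short 0.04 m step sent with it ran harmlessly.

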